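Clear the lap plate and hold its enabling lever in RUN

TASK

Take the scraper block and wipe the four loose metal offcuts off the lap's steel plate into the trough along its front edge, pushing them with the scraper and never with the fingers, then stand the scraper upright on the bench again, clear of the machine. Only once the plate is clear, press the spring-loaded enabling lever down to its middle RUN position with the gripper's fingers (red pointer within the green band, never as far as the red) and finish while still holding it there. Leave the jar, the wax block and the tin where they are.

Things in the scene. Friction and masses are not known exactly. Their poses are not given: they have to be found in the camera images.
- lap: Vibrating lap, a low machine fixed to the bench. Origin on the bench under it; x away from its front, y to the left, z up. Steel plate without rim, x -40 to 70, y -60 to 60 mm, top 35 mm high. Chip trough in front of it. To its left (y 65 to 183) a blue control side, top 32 mm high, with the enabling lever and a white gauge post at x -48, y 166, 16 mm wide, 143 mm high
- plate_mid (a point): Centre of the top face of the lap's steel plate (same axes as the lap)
- trough_mid (a point): Centre of the floor of the open chip trough (same axes as the lap): in the lap's frame it spans x -83 to -40 (the plate's front edge), y -60 to 60 mm; floor 8 mm, walls 22 mm above the bench
- enable_lever (a joint): Spring lever, rad: 0 released (slopes up 0.30 rad to the front), grows as its pad is pressed down, stop at 0.52. RUN (green band) 0.20 to 0.34, middle 0.27 (almost level); from 0.43 (red band) it trips. Springs back when let go. Hinge along the lap's y at x 45, y 115 mm, 95 mm high; pad 110 mm in front of it. Pad force about 2 N at first, 6 N in RUN, 10 N at the stop
- lever_pad (a point): Centre of the top face of the black ribbed pad at the free end of the enabling lever, 36 x 34 mm, 8 mm thick; moves with the lever: about 132 mm above the bench when released, 103 mm in the middle of RUN, 84 mm where it trips. A red pointer sticks out from it sideways to the gauge post
- scraper_mid (a point): Centre (half-way up, 22.5 mm) of the scraper block: 24 x 90 x 45 mm (x, y, z), wooden grip 22 mm thick along x over an aluminium strip 26 mm thick (10 to 16 mm up) and a black rubber foot 24 mm thick; long side along its y; stands upright on its foot; about 0.12 kg
- chip_brass: Brass offcut 14 x 10 x 6 mm, 12 g; origin at the centre of its underside, lying loose on the lap's plate
- chip_copper: Copper disc offcut, 12 mm across, 6 mm thick, 12 g; origin at the centre of its underside
- chip_steel: Dark steel offcut 15 x 8 x 5 mm, 12 g; origin at the centre of its underside
- chip_brass2: L-shaped brass offcut 14 x 10 x 5 mm, 12 g; origin near the centre of its underside
- flux_jar: Bystander: white jar with yellow lid, 46 mm across, 41 mm high; origin under its centre
- wax_block: Bystander: green wax block 32 x 61 x 18 mm; origin under its centre
- solder_tin: Bystander: blue tin 56 x 77 x 22 mm; origin under its centre
There are look-alikes about, which are no part of the job. Leave any pink look-alike of the part that bears scraper_mid alone.

How it is judged (in metres and radians):
On the way, in this order (a step that is already met when the one before it is completed fails the run):
1. all four offcuts lie in the trough (x of chip_brass in the frame of lap between -0.084 and -0.04 m and y of chip_brass in the frame of lap between -0.061 and 0.061 m and z of each of chip_brass, chip_copper, chip_steel, chip_brass2 in the frame of lap below 0.028 m and x of chip_copper in the frame of lap between -0.084 and -0.04 m and y of chip_copper in the frame of lap between -0.061 and 0.061 m and x of chip_steel in the frame of lap between -0.084 and -0.04 m and y of chip_steel in the frame of lap between -0.061 and 0.061 m and x of chip_brass2 in the frame of lap between -0.084 and -0.04 m and y of chip_brass2 in the frame of lap between -0.061 and 0.061 m), for 0.2 s.
2. the scraper stands on the bench, let go, clear of the machine (height (world z) of scraper_mid between 0.019 and 0.0265 m and angle between scraper_mid's own z axis and vertical below 0.15 rad and contact force between each of the arm, the fingers and scraper below 0.1 N and contact force between scraper and lap below 0.1 N), for 0.2 s.
3. the fingers hold the enabling lever in RUN (value of joint enable_lever between 0.2 and 0.34 rad and contact force between the fingers and lap above 1.5 N), for 0.5 s.
At the end, for the whole second after the job is handed in: All four offcuts in the trough; the scraper standing upright (within 0.15 rad) on the bench, released and not touching the lap; the fingers still press the enabling lever (more than 1.5 N), which stays still between 0.20 and 0.34 rad through the last second (all of step 1 and all of step 2 and all of step 3 and velocity of joint enable_lever between -0.1 and 0.1 rad/s); the arm keeps its last pose, push and grip.
It fails at once if the enabling lever was pressed into the red (0.43 rad or more) (value of joint enable_lever above 0.43 rad).
It fails at once if the enabling lever was pressed while an offcut was still on the plate (value of joint enable_lever above 0.1 rad and z of any of chip_brass, chip_copper, chip_steel, chip_brass2 in the frame of lap above 0.03 m).
It fails at once if the fingers pushed an offcut (contact force between the fingers and chip_brass above 0.3 N or contact force between the fingers and chip_copper above 0.3 N or contact force between the fingers and chip_steel above 0.3 N or contact force between the fingers and chip_brass2 above 0.3 N).
It fails at once if a bystander was moved more than 30 mm (distance of any of flux_jar, wax_block, solder_tin from where it was at the start of the episode above 0.03 m).
It also fails if it takes over 54 s, if anything falls off the work surface, if the arm or the gripper's body presses on something with over 40 N, if the wrist force passes 120 N, or if a joint passes its speed limit or range.

ROBOT

A 7-joint arm with a two-finger parallel gripper is mounted at the origin on a cart in front of the work surface, level with it; the furniture and walls round the work are solid. World frame = base frame: x ahead of the robot, y to its left, z up, the work surface at z = 0. Lengths are in m, angles in degrees, forces in N, time in s.
With the tool pointing down it reaches from about 0.4 to 0.85 m from the base axis. Payload 10.4 kg.
Tool frame: the origin (TCP) lies midway between the tips of the shut fingers; the grasp point (between the pads) lies arm.grasp_offset behind it (arm.grasp_offset is the distance from the TCP to the grasp point, in m); z points along the fingers, y is the line along which they close (so a half turn about z gives the same grasp; the last joint's range is limited). The gripper opens to 85 mm and grips with 20 to 120 N. Pads are 22 mm wide; open, the fingers measure 114 mm over their backs; the gripper's body (76 mm by 85 mm) begins 54 mm behind the grasp point. The pads swing forward as they close: fully open they stand 13 mm farther back than shut.
Start: joints at [-77.67, 19.034, -3.707, 83.658, 1.238, 77.344, -5.071], TCP at [0.147, 0.607, 0.231] pointing down, gripper open.
Joint ranges: [-148.97, 148.97], [-28.65, 121.19], [-84.17, 76.75], [9.2, 138.47], [-72.65, 252.65], [3.7, 117.97], [-149.18, 149.18]. Speed limits (degrees/s): [127.2, 127.2, 159.86, 159.86, 180, 180, 180].

INTERFACE

Orientations are given as a 3x3 rotation matrix whose columns are the frame's x, y, z axes.
In Python, from rig import arm gives the robot as it stands.
- The arm moves only by the shell command python3 -m crank 'ROWS' [FORCE]. ROWS is JSON, a list that holds one entry, the list of rows, each a list of 7 numbers: the shift along the tool's x, y, z as a fraction of full scale, then the turn, a rotation vector about the tool's x, y, z as a fraction of full scale, then the closure, from 0 (fully open) to 1 (shut). A call has 1 to 5 rows; each row shifts and turns the commanded pose from where the row before left it, along the tool's axes as they then stand; what a row does not reach is not made up. Full scale, the value 1, is 0.04 m for a shift and 4 degrees for a turn. A row lasts 1/8 s, in which the tool goes at most 62.5 mm and 10.7 degrees, less where a joint would pass 70% of its speed; a pose out of reach is approached as far as the arm can. A call with a number of a shift or a turn outside -1 to 1 is refused whole. A call with a gripper value outside its range is refused whole. The fingers move at their own pace and stop on an object; FORCE is the grip in N (left out, the last holds). Time passes only in rows, so rows that do not move let the fingers close. It gives the time, the measured TCP pose, the force, the opening and the grip force at its end, in the units of the state.
- arm.read_state(): the state, without advancing time (a new reading comes with each control period).
- arm.snapshot(name): name is "scene" or "top"; returns the picture (420x560x3 uint8, blue, green, red); there is no depth.
- arm.camera_params(name): a dict with "intrinsics" (3x3 intrinsics, pixels), "distortion" ([k1, k2, p1, p2, k3] as OpenCV has them; the pictures are not rectified), "rvec" (rotation vector, rad) and "tvec" (3), from world to camera coordinates, as OpenCV has them. Camera axes: x right, y down, z forward; pixel columns grow to the right and rows downward; lengths in m; the calibration is good to about 2 mm. A picture is of the moment at which its call begins. camera_params takes no time and is no camera call.
- arm.job_done(): hands the job in; it is judged then, once.
The state is a dict: "t": time; "joints": joint angles; "dq": joint speeds; "effort": joint torques, N m; "eef_pos": TCP position; "ee_rot": TCP orientation; "contact_force": force on the tool from outside, world axes, zero at the start; "moment": the same for the moment, N m; "opening": opening from 0.0 (shut) to 1.0 (fully open); "grip_force": force on a finger pad.
Only numpy, scipy, OpenCV 4.12 (cv2) and the standard library are available. Lean on these libraries where they do the work, as an engineer would, in place of code of your own. Each camera call takes 0.05 s, during which the arm holds its last target. There are 200 camera calls.

## Working session

There is one attempt and no reset: what is moved stays moved. The work goes in short steps, Python scripts to look and compute and a shell command to move; the robot and the scene stay as the last step left them, time stands still between calls to the robot, and variables do not carry over. Pictures are saved under pics/ and viewed, at most 13 in all, crops included, and the job is handed in when it is done.

```bash
ls; mkdir -p pics; python3 - <<'E'
from rig import arm
import cv2,numpy as np
for n in("scene","top"):
    cv2.imwrite(f"pics/{n}0.png",arm.snapshot(n))
    p=arm.camera_params(n);R=cv2.Rodrigues(np.array(p["rvec"],float))[0];print(n,-R.T@np.array(p["tvec"]).ravel(),R[2])
s=arm.read_state();print(s["t"],s["eef_pos"],np.round(s["ee_rot"],3),arm.grasp_offset,s["opening"])
E
```

```text
pics
scene [ 0.1470275  -0.58375038  0.76501587] [ 0.44684593  0.6238613  -0.64119091]
top [0.37916547 0.05153221 1.3454262 ] [ 1.82578202e-01  4.16704985e-04 -9.83191246e-01]
0.1 [0.14715283 0.60706258 0.23058344] [[-0.972  0.236 -0.   ]
 [ 0.236  0.972 -0.001]
 [-0.    -0.001 -1.   ]] 0.0187 0.9978787844862459
```

View pics/scene0.png

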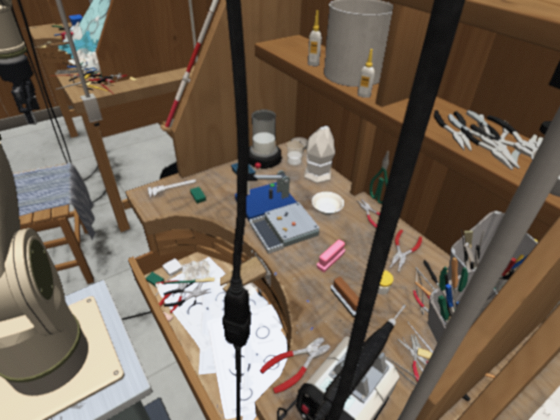

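View pics/top0.png

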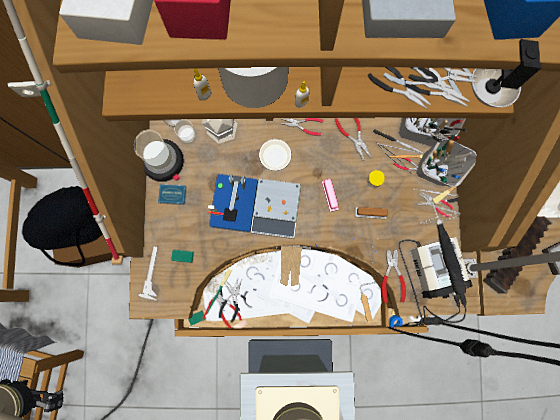

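Top picture: the lap is at about (255,205), with the plate at (275,200), the trough at (273,228) and the lever pad at (231,214). Scraper candidates are the brown wooden block at top (372,212), the pink look-alike at (332,194), and wooden strips in the drawer at (290,265) and (366,303). The wooden block at (372,212) fits the description. I'll check it in one close crop.

```bash
cat > h.py <<'E'
import cv2,numpy as np
from rig import arm
def cast(n,px,z):
    p=arm.camera_params(n);R=cv2.Rodrigues(np.array(p["rvec"],float))[0];c=-R.T@np.array(p["tvec"],float).ravel()
    u=cv2.undistortPoints(np.array(px,float).reshape(-1,1,2),np.array(p["intrinsics"],float),np.array(p["distortion"],float)).reshape(-1,2)
    d=np.c_[u,np.ones(len(u))]@R
    return c+d*((z-c[2])/d[:,2])[:,None]
def proj(n,P):
    p=arm.camera_params(n)
    return cv2.projectPoints(np.array(P,float).reshape(-1,1,3),np.array(p["rvec"],float),np.array(p["tvec"],float),np.array(p["intrinsics"],float),np.array(p["distortion"],float))[0].reshape(-1,2)
def blobs(n,img,lo,hi,roi,amin=8):
    x0,y0,x1,y1=roi;h=cv2.cvtColor(img,cv2.COLOR_BGR2HSV)[y0:y1,x0:x1]
    m=cv2.inRange(h,lo,hi);cs=cv2.findContours(m,0,2)[0]
    out=[]
    for c in cs:
        if cv2.contourArea(c)>=amin: out.append((c.reshape(-1,2)+[x0,y0]).astype(np.float32))
    return out
E
python3 - <<'E'
from h import *
t=cv2.imread("pics/top0.png");s=cv2.imread("pics/scene0.png")
a=cv2.resize(t[165:245,200:400],None,fx=4,fy=4,interpolation=2)
b=cv2.resize(s[180:320,225:425],(400,280),interpolation=2)
c=np.zeros((600,800,3),np.uint8);c[:320]=a;c[320:,:400]=b
# plate-only zoom
c[320:,400:]=cv2.resize(t[170:240,205:305],(400,280),interpolation=2)
cv2.imwrite("pics/crop1.png",c)
hs=cv2.cvtColor(t,cv2.COLOR_BGR2HSV)
for p in[(372,212),(275,185),(215,190),(273,228),(332,194)]:print(p,hs[p[1],p[0]])
for nm,lo,hi,roi in[("scr",(3,90,60),(20,255,200),(352,203,394,221)),("blue",(100,120,60),(125,255,255),(200,165,260,240)),]:
    for q in blobs("top",t,lo,hi,roi,30):
        r=cv2.minAreaRect(q);print(nm,r,cv2.boxPoints(r).tolist())
E
```

```text
(372, 212) [ 14 158 176]
(275, 185) [106  25 211]
(215, 190) [108 192 166]
(273, 228) [109  50 107]
(332, 194) [161  31 252]
scr ((354.30767822265625, 214.53848266601562), (13.155868530273438, 7.542698860168457), 52.12501525878906) [[347.29229736328125, 211.66156005859375], [353.24615478515625, 207.03079223632812], [361.32305908203125, 217.4154052734375], [355.36920166015625, 222.04617309570312]]
scr ((374.0, 211.5), (17.0, 38.0), 90.0) [[355.0, 203.0], [393.0, 203.0], [393.0, 220.0], [355.0, 220.0]]
blue ((232.8848419189453, 202.4830780029297), (41.000205993652344, 53.13440704345703), 8.365886688232422) [[208.7375030517578, 225.78494262695312], [216.46824645996094, 173.2159423828125], [257.03216552734375, 179.18121337890625], [249.3014373779297, 231.75021362304688]]
blue ((222.68495178222656, 193.2976837158203), (17.41054916381836, 37.17798614501953), 8.746161460876465) [[211.2543182373047, 210.34681701660156], [216.90748596191406, 173.6011505126953], [234.11558532714844, 176.24855041503906], [228.46241760253906, 212.9942169189453]]
```

View pics/crop1.png

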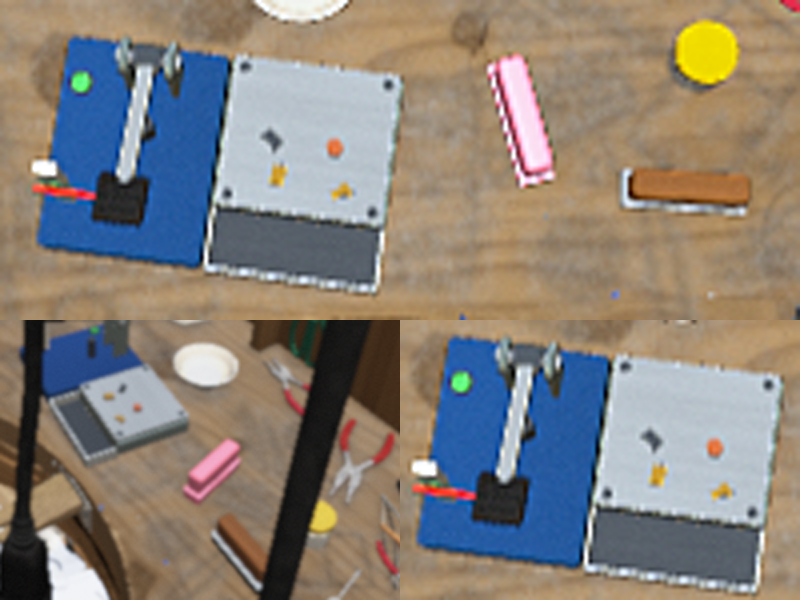

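The crop shows the real scraper upright, a brown grip over a white strip, centred near (689,187), which is (372,211) in the full picture. The pink block is the look-alike. The chips in the crop are steel (272,140), copper (335,148), brass (278,175) and L-shaped brass (342,191). The plate corners are (232,55), (403,75), (385,228) and (211,208).

```bash
cat > m.py <<'E'
from h import *
f=lambda P:(np.array(P,float)+.5)/4-.5+[200,165]
W=cast("top",f([(232,55),(403,75),(385,228),(211,208)]),.035)[:,:2]
L=np.array([(70,60),(70,-60),(-40,-60),(-40,60)])/1000.
Wc,Lc=W.mean(0),L.mean(0)
U,S,V=np.linalg.svd((L-Lc).T@(W-Wc));R=(U@V).T   # W = R L + o
o=Wc-R@Lc
yaw=np.degrees(np.arctan2(R[1,0],R[0,0]))
toL=lambda p:(np.array(p)[...,:2]-o)@R
toW=lambda p:np.array(p)@R.T+o
E
python3 - <<'E'
from m import *
print("lap",o,yaw,"res mm",np.round((W-(L@R.T+o))*1000,1).tolist(),np.linalg.det(R))
for n,p in dict(steel=(272,140),copper=(335,148),brass=(278,175),brass2=(342,191)).items(): print(n,np.round(1000*toL(cast("top",f([p]),.041)),1))
print("pad",toL(cast("top",f([(119,198)]),.132)), "post",toL(cast("top",f([(44,168)]),.143)))
t=cv2.imread("pics/top0.png")
h=cv2.cvtColor(t,cv2.COLOR_BGR2HSV)[200:225,352:392]
m=cv2.inRange(h,(5,150,90),(14,255,200));q=max(cv2.findContours(m,0,2)[0],key=cv2.contourArea).reshape(-1,2).astype(np.float32)+[352,200]
r=cv2.minAreaRect(q.astype(np.float32));print(r);b=cast("top",cv2.boxPoints(r),.045);print(np.round(b,4),b.mean(0))
b=cast("top",f([(630,168),(749,170),(749,206),(630,202)]),.045);print(np.round(b,4),b.mean(0))
for n,p,z in[("pink",(520,120),.04),("jar",(707,52),.041)]:print(n,cast("top",f([p]),z))
print("scrLap",toL(b.mean(0)))
for p in [(-61,0),(15,0),(-62,115),(85,0)]:print(p,toW(np.array(p)/1000))
E
```

```text
lap [0.62284761 0.05364246] -7.421863546782029 res mm [[1.5, 1.8], [1.0, -2.5], [-1.2, -1.9], [-1.2, 2.6]] 0.9999999999999997
steel [[11.4 25.2]]
copper [[ 11.  -20.1]]
brass [[-13.2  17.8]]
brass2 [[-19.2 -28.6]]
pad [[-0.05708031  0.11655288]] post [[-0.04494356  0.16701795]]
((372.01165771484375, 211.313232421875), (28.38212013244629, 7.1111249923706055), 3.5763344764709473)
[[ 0.5929 -0.1778  0.045 ]
 [ 0.6133 -0.1799  0.045 ]
 [ 0.6075 -0.261   0.045 ]
 [ 0.587  -0.2587  0.045 ]] [ 0.60018475 -0.21934856  0.045     ]
[[ 0.6141 -0.1772  0.045 ]
 [ 0.6119 -0.2627  0.045 ]
 [ 0.5859 -0.2613  0.045 ]
 [ 0.5896 -0.1762  0.045 ]] [ 0.60037545 -0.2193411   0.045     ]
pink [[ 0.65062768 -0.10031966  0.04      ]]
jar [[ 0.6995317  -0.23752157  0.041     ]]
scrLap [ 0.01297849 -0.2735993 ]
(-61, 0) [0.56235868 0.06152207]
(15, 0) [0.63772194 0.05170485]
(-62, 115) [0.57622206 0.17568777]
(85, 0) [0.70713548 0.04266267]
```

```bash
python3 -m crank '[[[-0.98,0,0,0,0,0.9,0],[-0.98,0,0,0,0,0.9,0],[-0.98,0,0,0,0,0.9,0],[-0.98,0,0,0,0,0.9,0],[-0.98,0,0,0,0,0.9,0]]]'
python3 -m crank '[[[-0.98,0,0,0,0,0.9,0],[-0.98,0,0,0,0,0.9,0],[-0.98,0,0,0,0,0.9,0],[-0.98,0,0,0,0,0.9,0],[-0.98,0,0,0,0,0.9,0]]]'
```

```text
t: 0.72
eef_pos: [0.3307, 0.5373, 0.2308]
ee_rot: [[-0.85, 0.526, -0.0], [0.526, 0.85, -0.001], [-0.0, -0.001, -1.0]]
contact_force: [0.0, 1.2, 0.5]
opening: 0.997
grip_force: 0.0
t: 1.35
eef_pos: [0.4812, 0.4154, 0.2309]
ee_rot: [[-0.647, 0.762, -0.003], [0.762, 0.647, 0.001], [0.002, -0.002, -1.0]]
contact_force: [-70.7, 16.8, 32.4]
opening: 0.998
grip_force: 42.2
```

```bash
python3 -m crank '[[[0.5,-0.5,0,0,0,0,0],[0,0,0,0,0,0,0]]]'
python3 - <<'E'
from h import *
a=arm.snapshot("top")[100:300,120:400];b=arm.snapshot("scene")[0:320,100:440]
c=np.zeros((600,800,3),np.uint8);c[:400,:560]=cv2.resize(a,None,fx=2,fy=2);cv2.imwrite("pics/c2.png",c[:400,:560]);cv2.imwrite("pics/c3.png",cv2.resize(b,None,fx=1.8,fy=1.8))
E
```

```text
t: 1.6
eef_pos: [0.4519, 0.4186, 0.2311]
ee_rot: [[-0.649, 0.761, -0.001], [0.761, 0.649, 0.0], [0.001, -0.001, -1.0]]
contact_force: [0.3, 0.4, -0.1]
opening: 0.998
grip_force: 0.0
```

View pics/c2.png

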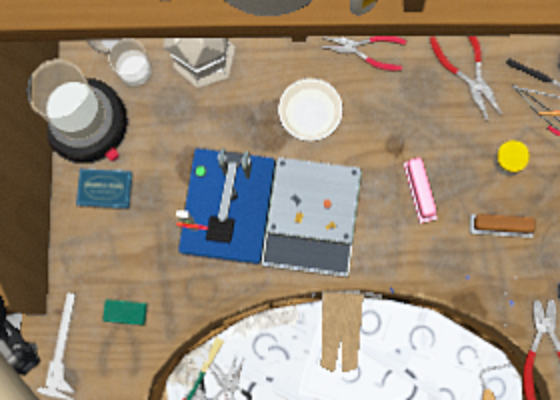

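View pics/c3.png

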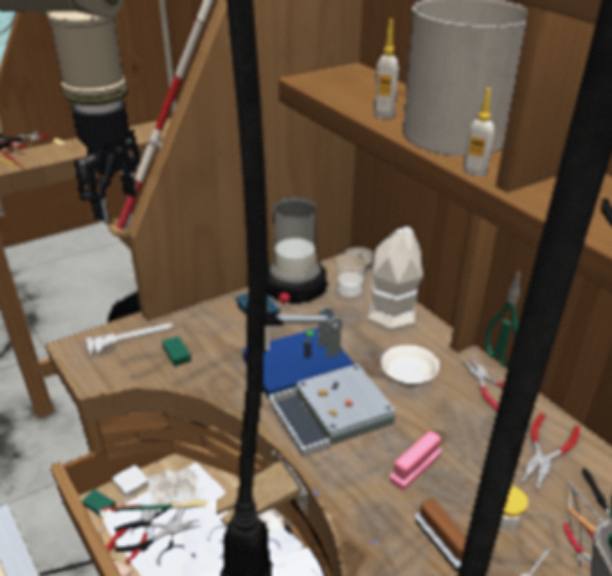

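The tool touched the edge of the bench's left side panel, and nothing in the scene moved. The chips and the scraper are where they were. I'll swing round it at a smaller radius.

```bash
python3 -m crank '[[[0,-0.95,0,0,0,0,0],[0,-0.95,0,0,0,0,0],[-0.84,0,0,0,0,0.9,0],[-0.84,0,0,0,0,0.9,0],[-0.84,0,0,0,0,0.9,0]]]'
python3 -m crank '[[[-0.84,0,0,0,0,0.9,0],[-0.84,0,0,0,0,0.9,0],[-0.84,0,0,0,0,0.9,0]]]'
```

```text
t: 2.33
eef_pos: [0.4582, 0.2857, 0.2312]
ee_rot: [[-0.489, 0.872, 0.0], [0.872, 0.489, -0.0], [-0.001, 0.0, -1.0]]
contact_force: [-0.4, -0.1, 0.2]
opening: 0.998
grip_force: 0.0
t: 2.7
eef_pos: [0.501, 0.1953, 0.2312]
ee_rot: [[-0.318, 0.948, -0.0], [0.948, 0.318, -0.0], [-0.0, -0.0, -1.0]]
contact_force: [0.7, -0.4, 0.3]
opening: 1.002
grip_force: 0.0
```

```bash
python3 -m crank '[[[-0.95,0,0,0,0,0.95,0],[-0.95,0,0,0,0,0.95,0],[-0.95,0,0,0,0,0.95,0],[-0.95,0,0,0,0,0.95,0],[-0.95,0,0,0,0,0.95,0]]]'
python3 -m crank '[[[-0.95,0,0,0,0,0.95,0],[0,0,0,0,0,0,0]]]'
cat > d.py <<'E'
# d.py x y z yawdeg(of tool y): delta to target in row units
import sys;from h import *
x,y,z,a=map(float,sys.argv[1:5]);s=arm.read_state();R=np.array(s["ee_rot"]);a=np.radians(a)
T=np.c_[[np.sin(a),-np.cos(a),0],[np.cos(a),np.sin(a),0],[0,0,-1]]
print("t",round(s["t"],2),"pos",np.round(s["eef_pos"],4),"shift",np.round(R.T@(np.array([x,y,z])-s["eef_pos"])/.04,2),"turn",np.round(np.degrees(cv2.Rodrigues(R.T@T)[0].ravel())/4,2),"F",np.round(s["contact_force"],1))
E
python3 d.py .6002 -.2193 .12 -4.2
```

```text
t: 3.32
eef_pos: [0.5368, 0.0096, 0.2313]
ee_rot: [[0.008, 1.0, 0.0], [1.0, -0.008, 0.0], [0.0, 0.0, -1.0]]
contact_force: [0.4, 0.1, -1.1]
opening: 1.001
grip_force: 0.0
t: 3.58
eef_pos: [0.5363, -0.0306, 0.2315]
ee_rot: [[0.078, 0.997, 0.0], [0.997, -0.078, -0.001], [-0.001, 0.0, -1.0]]
contact_force: [-0.3, 0.5, 0.6]
opening: 1.002
grip_force: 0.0
t 3.58 pos [ 0.5363 -0.0306  0.2315] shift [-4.58  1.96  2.79] turn [ 2.25e+01 -6.00e-02 -1.00e-02] F [-0.3  0.5  0.6]
```

```bash
sed -i 's/\[np.sin(a),-np.cos(a),0\]/[-np.sin(a),np.cos(a),0]/' d.py
python3 -m crank '[[[-0.92,0.39,0.56,0,0,0,0],[-0.92,0.39,0.56,0,0,0,0],[-0.92,0.39,0.56,0,0,0,0],[-0.92,0.39,0.56,0,0,0,0],[-0.9,0.4,0.55,0,0,0,0]]]' >/dev/null
python3 -m crank '[[[0,0,0,0,0,0,0]]]' >/dev/null
python3 d.py .6002 -.2193 .021 -4.2
python3 - <<'E'
from h import *
a=arm.snapshot("top")[165:265,310:450];b=arm.snapshot("scene")[190:350,300:450]
c=np.zeros((400,800,3),np.uint8);c[:300,:420]=cv2.resize(a,(420,300));c[:400,425:800]=cv2.resize(b,(375,400));cv2.imwrite("pics/c4.png",c)
E
```

```text
t 4.33 pos [ 0.6006 -0.2172  0.1174] shift [-0.05  0.    2.41] turn [-0.05  0.02 -0.01] F [-0.8  0.5 -0.4]
```

View pics/c4.png

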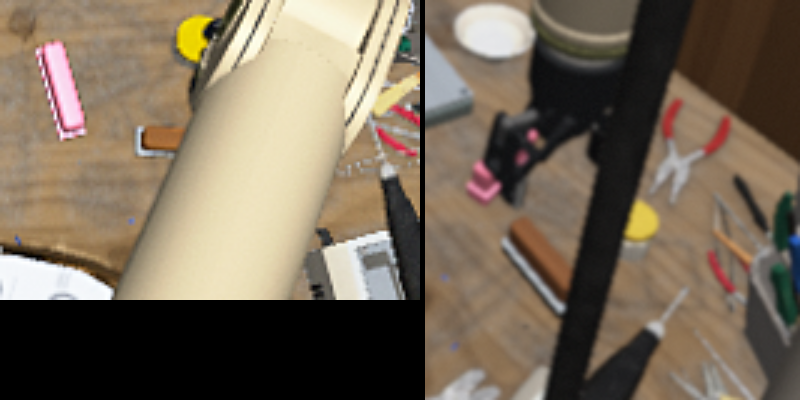

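The scraper stands undisturbed under the open gripper, with the fingers straddling it across its thickness. I'll go down and grip.

```bash
python3 -m crank '[[[-0.05,0,0.8,0,0,0,0],[0,0,0.8,0,0,0,0],[0,0,0.6,0,0,0,0],[0,0,0.28,0,0,0,0],[0,0,0,0,0,0,0]]]' 
python3 -m crank '[[[0,0,0,0,0,0,1],[0,0,0,0,0,0,1],[0,0,0,0,0,0,1],[0,0,0,0,0,0,1],[0,0,0,0,0,0,1]]]' 60
python3 -m crank '[[[0,0,0,0,0,0,1],[0,0,0,0,0,0,1]]]'
```

```text
t: 5.05
eef_pos: [0.602, -0.2153, 0.0207]
ee_rot: [[0.069, 0.998, 0.0], [0.998, -0.069, 0.001], [0.001, -0.0, -1.0]]
contact_force: [-0.2, 0.1, 0.6]
opening: 0.999
grip_force: 0.0
t: 5.68
eef_pos: [0.602, -0.2164, 0.0209]
ee_rot: [[0.07, 0.998, 0.001], [0.998, -0.07, 0.0], [0.0, 0.001, -1.0]]
contact_force: [-0.2, -0.0, 4.9]
opening: 0.245
grip_force: 59.4
t: 5.92
eef_pos: [0.602, -0.2164, 0.0209]
ee_rot: [[0.07, 0.998, 0.001], [0.998, -0.07, -0.0], [0.0, 0.001, -1.0]]
contact_force: [-0.7, 0.1, 6.2]
opening: 0.248
grip_force: 59.4
```

```bash
python3 -m crank '[[[0,0,-0.8,0,0,0,1],[0,0,-0.9,0,0,0,1],[0,0,-0.9,0,0,0,1],[0,0,-0.6,0,0,0,1],[0,0,0,0,0,0,1]]]'
python3 - <<'E'
from m import *
for p in [(45,1),(-44,1)]:print(toW(np.array(p)/1000))
E
python3 d.py $(python3 -c "
from m import *
print(*toW(np.array([.045,.001])),.10,yaw)")
```

```text
t: 6.55
eef_pos: [0.6026, -0.2166, 0.15]
ee_rot: [[0.07, 0.998, 0.003], [0.998, -0.07, -0.0], [-0.0, 0.003, -1.0]]
contact_force: [0.3, -0.4, -2.9]
opening: 0.245
grip_force: 58.9
[0.66759978 0.04882125]
[0.57934542 0.06031774]
t 6.55 pos [ 0.6026 -0.2166  0.15  ] shift [6.73 1.15 1.25] turn [0.04 0.   0.85] F [ 0.3 -0.4 -2.9]
```

```bash
python3 -m crank '[[[0.84,0.14,0,0,0,0.42,1],[0.84,0.14,0,0,0,0.43,1],[0.84,0.14,0,0,0,0,1],[0.84,0.14,0,0,0,0,1],[0.84,0.14,0,0,0,0,1]]]' >/dev/null
python3 -m crank '[[[0.84,0.14,0,0,0,0,1],[0.84,0.14,0,0,0,0,1],[0.8,0.14,0,0,0,0,1],[0,0,0,0,0,0,1],[0,0,0,0,0,0,1]]]' >/dev/null
python3 d.py .6676 .0488 .09 -7.4
```

```text
t 7.8 pos [0.6771 0.0428 0.1472] shift [ 0.12 -0.25  1.43] turn [-0.02  0.02 -0.01] F [ 0.4 -0.  -1.3]
```

```bash
python3 -m crank '[[[0.12,-0.2,0.5,0,0,0,1],[0,0,0.5,0,0,0,1],[0,0,0.43,0,0,0,1],[0,0,0,0,0,0,1],[0,0,0,0,0,0,1]]]' >/dev/null
python3 d.py .6676 .0488 .058 -7.4
python3 - <<'E'
from h import *
a=arm.snapshot("top")[140:260,190:350];b=arm.snapshot("scene")[150:290,200:375]
c=np.zeros((400,800,3),np.uint8);c[:300,:400]=cv2.resize(a,(400,300));c[:320,400:800]=cv2.resize(b,(400,320));cv2.imwrite("pics/c5.png",c)
E
```

```text
t 8.43 pos [0.6709 0.0491 0.0918] shift [-0.02 -0.08  0.84] turn [ 0.01  0.   -0.01] F [ 0.4  0.5 -0.9]
```

View pics/c5.png

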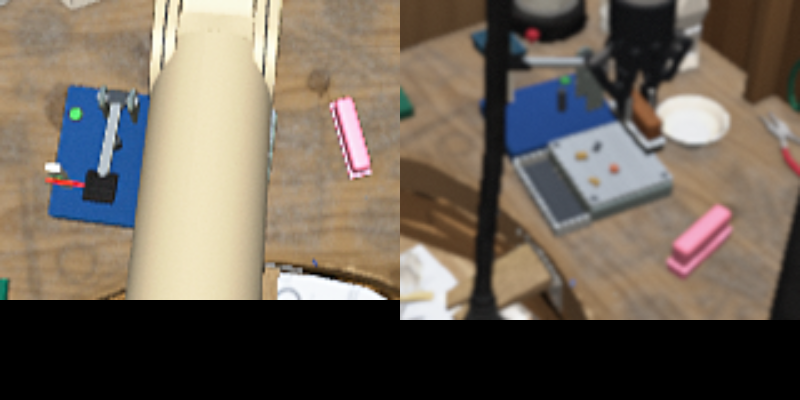

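The scraper is held upright over the back of the plate, and all four chips are in front of it. I'll lower it to just above the plate.

```bash
python3 -m crank '[[[0,0,0.5,0,0,0,1],[0,0,0.34,0,0,0,1],[0,0,0,0,0,0,1],[0,0,0,0,0,0,1]]]' 
python3 d.py .5793 .0603 .057 -7.4
```

```text
t: 9.02
eef_pos: [0.6702, 0.0495, 0.0569]
ee_rot: [[0.129, 0.992, -0.001], [0.992, -0.129, -0.0], [-0.0, -0.001, -1.0]]
contact_force: [0.6, -0.3, -1.7]
opening: 0.243
grip_force: 60.0
t 9.03 pos [0.6702 0.0495 0.0569] shift [-0.03 -2.29 -0.  ] turn [-0.01  0.   -0.01] F [ 0.6 -0.3 -1.7]
```

```bash
python3 -m crank '[[[0,-0.2,0,0,0,0,1],[0,-0.2,0,0,0,0,1],[0,-0.2,0,0,0,0,1],[0,-0.2,0,0,0,0,1],[0,-0.2,0,0,0,0,1]]]' | grep -E 'pos|force'
python3 -m crank '[[[0,-0.15,0,0,0,0,1],[0,-0.15,0,0,0,0,1],[0,-0.12,0,0,0,0,1],[0,-0.12,0,0,0,0,1],[0,-0.12,0,0,0,0,1]]]'| grep -E 'pos|force'
python3 -m crank '[[[0,-0.12,0,0,0,0,1],[0,-0.12,0,0,0,0,1],[0,-0.1,0,0,0,0,1],[0,-0.1,0,0,0,0,1],[0,0,0,0,0,0,1]]]'| grep -E 'pos|force'
python3 d.py .5793 .0603 .057 -7.4
```

```text
eef_pos: [0.6303, 0.0548, 0.0578]
contact_force: [-0.3, -0.5, -0.5]
grip_force: 60.0
eef_pos: [0.6044, 0.0581, 0.0577]
contact_force: [0.1, 0.5, -1.6]
grip_force: 60.1
eef_pos: [0.587, 0.0605, 0.0577]
contact_force: [-0.5, -0.2, 0.4]
grip_force: 60.0
t 10.9 pos [0.587  0.0605 0.0577] shift [-0.03 -0.19  0.02] turn [-0. -0. -0.] F [-0.5 -0.2  0.4]
```

Now I'll push on a few mm, lift, and take the scraper back to its bench spot, then check the trough once the arm is clear of the view.

```bash
python3 -m crank '[[[0,-0.1,0,0,0,0,1],[0,-0.08,0,0,0,0,1],[0,0,0,0,0,0,1],[0,0,-0.6,0,0,0,1],[0,0,-0.9,0,0,0,1]]]'| grep -E 'pos|force'
python3 -m crank '[[[0,0,-0.7,0,0,0,1],[-0.95,0,0,0,0,0,1],[-0.95,0,0,0,0,0,1],[-0.95,0,0,0,0,0,1],[-0.95,0,0,0,0,0,1]]]'| grep -E 'pos|force'
python3 d.py .58 -.2 .1 -4
python3 - <<'E'
from h import *
a=arm.snapshot("top")[160:240,200:320];b=arm.snapshot("scene")[150:290,200:375]
c=np.zeros((600,800,3),np.uint8);c[:270,:400]=cv2.resize(a,(400,270));c[:320,400:800]=cv2.resize(b,(400,320));cv2.imwrite("pics/c6.png",c)
E
```

```text
eef_pos: [0.5793, 0.0612, 0.1176]
contact_force: [0.3, -0.6, -1.3]
grip_force: 60.0
eef_pos: [0.5602, -0.0906, 0.1458]
contact_force: [1.1, -0.3, -0.3]
grip_force: 60.1
t 12.15 pos [ 0.5602 -0.0906  0.1458] shift [-2.65  0.84  1.15] turn [ 0.   -0.   -0.86] F [ 1.1 -0.3 -0.3]
```

View pics/c6.png

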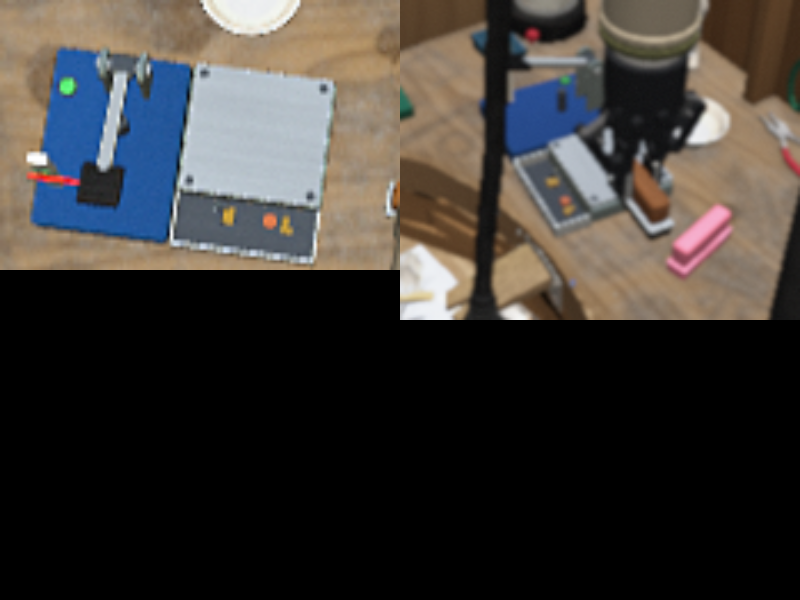

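The plate is clear. In the top crop, brass (229,216), copper (269,221) and the L-shaped brass (287,227) lie in the trough. The dark steel chip is probably near (218,210) against the dark floor, and I'll check it with enhanced contrast after placing the scraper.

```bash
python3 -m crank '[[[-0.9,0.28,0,0,0,0,1],[-0.9,0.28,0.3,0,0,0,1],[-0.85,0.28,0.7,0,0,0,1],[0,0,0.7,0,0,0,1],[0,0,0,0,0,0,1]]]'| grep -E 'pos|force'
python3 d.py .58 -.2 .023 -7.4
python3 - <<'E'
from h import *
a=arm.snapshot("top");s=arm.snapshot("scene")
a=cv2.resize(a[210:240,245:305],(800,400),interpolation=2)
s=cv2.resize(s[210:260,240:320],(320,200),interpolation=2)
g=lambda i:cv2.convertScaleAbs(i,alpha=2.2,beta=-90)
c=np.zeros((600,800,3),np.uint8);c[:400]=g(a);c[400:,:320]=g(s);cv2.imwrite("pics/c7.png",c)
E
```

```text
eef_pos: [0.5788, -0.1982, 0.0757]
contact_force: [-0.5, -1.0, -0.9]
grip_force: 60.0
t 12.88 pos [ 0.5788 -0.1982  0.0757] shift [-0.04  0.04  1.32] turn [-0.06 -0.   -0.01] F [-0.5 -1.  -0.9]
```

View pics/c7.png

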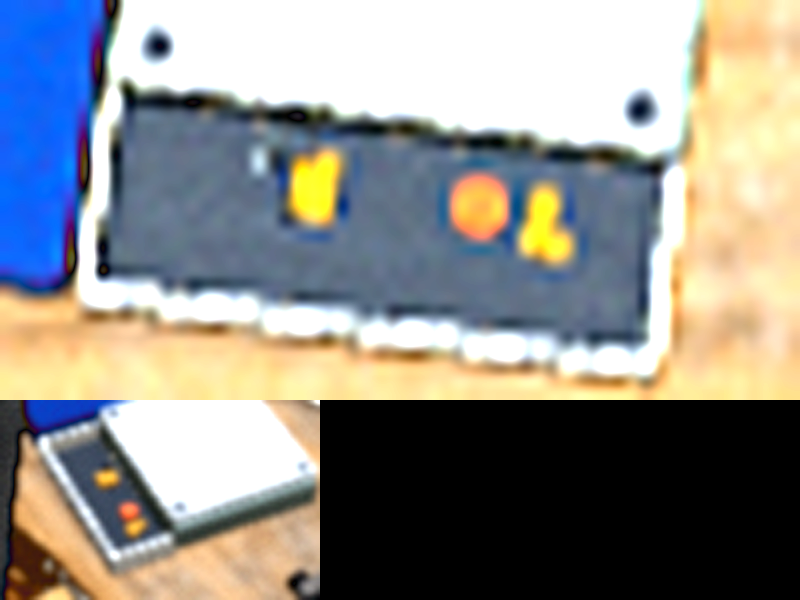

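There is a steel glint at (260,160), beside the brass chip and inside the trough, so all four are in. I'll put the scraper down.

```bash
python3 -m crank '[[[0,0,0.6,0,0,0,1],[0,0,0.5,0,0,0,1],[0,0,0.25,0,0,0,1],[0,0,0,0,0,0,1],[0,0,0,0,0,0,1]]]'| grep -E 'pos|force'

```

```text
eef_pos: [0.5805, -0.1991, 0.0245]
contact_force: [0.5, -0.1, -1.6]
grip_force: 60.0
```

```bash
python3 -m crank '[[[0,0,0.07,0,0,0,1],[0,0,0,0,0,0,1]]]'| grep -E 'pos|force'
python3 -m crank '[[[0,0,0,0,0,0,0.7],[0,0,0,0,0,0,0.5],[0,0,0,0,0,0,0.2],[0,0,0,0,0,0,0],[0,0,0,0,0,0,0]]]'| grep -E 'pos|force|open'
python3 -m crank '[[[0,0,-0.4,0,0,0,0],[0,0,-0.9,0,0,0,0],[0,0,-0.9,0,0,0,0],[0,0,-0.9,0,0,0,0],[0,0,-0.9,0,0,0,0]]]'| grep -E 'pos|force|open'

```

```text
eef_pos: [0.58, -0.1989, 0.0209]
contact_force: [0.7, 0.6, -0.9]
grip_force: 60.0
eef_pos: [0.58, -0.1989, 0.0209]
contact_force: [-0.2, -0.3, -0.0]
opening: 1.0
grip_force: 0.0
eef_pos: [0.58, -0.1991, 0.1833]
contact_force: [0.4, 0.0, -0.1]
opening: 1.002
grip_force: 0.0
```

```bash
python3 -m crank '[[[0.9,-0.1,0,0,0,0,1],[0.9,0,0,0,0,0,1],[0.9,0,0,0,0,0,1],[0.9,0,0,0,0,0,1],[0.9,0,0,0,0,0,1]]]'| grep -E 'pos|open'
python3 d.py .576 .1757 .18 -7.4
python3 - <<'E'
from h import *
t=arm.snapshot("top");s=arm.snapshot("scene")
c=np.zeros((320,800,3),np.uint8);c[:,:400]=cv2.resize(t[170:250,300:400],(400,320));c[:,400:]=cv2.resize(s[215:335,280:430],(400,320));cv2.imwrite("pics/c8.png",c)
E
```

```text
eef_pos: [0.5995, -0.019, 0.1822]
opening: 0.001
t 15.72 pos [ 0.5995 -0.019   0.1822] shift [ 4.75 -1.21  0.06] turn [ 0.02 -0.01 -0.01] F [ 1.   0.  -0.3]
```

View pics/c8.png

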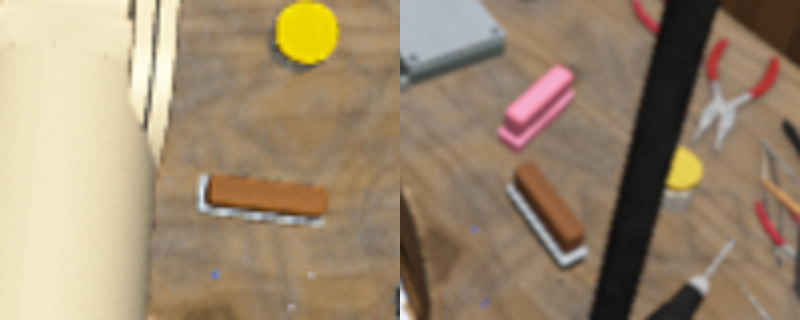

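The scraper stands upright on the bench at crop (265,197), clear of everything, and the jar hasn't moved. Next is the lever.

```bash
python3 -m crank '[[[0.9,-0.25,0,0,0,0,1],[0.9,-0.25,0,0,0,0,1],[0.9,-0.25,0,0,0,0,1],[0.9,-0.25,0,0,0,0,1],[0.9,-0.21,0,0,0,0,1]]]'| grep -E 'pos|open'
python3 -m crank '[[[0.25,0,0,0,0,0,1],[0,0,0,0,0,0,1]]]' >/dev/null
python3 d.py .576 .1757 .136 -7.4
```

```text
eef_pos: [0.5746, 0.1651, 0.182]
opening: -0.003
t 16.7 pos [0.5762 0.1742 0.1814] shift [ 0.04 -0.01  1.14] turn [ 0.01  0.   -0.01] F [ 0.3 -0.4  0.2]
```

```bash
python3 -m crank '[[[0.04,0,0.5,0,0,0,1],[0,0,0.4,0,0,0,1],[0,0,0.2,0,0,0,1],[0,0,0.15,0,0,0,1],[0,0,0,0,0,0,1]]]'| grep -E 'pos|contact'
python3 -m crank '[[[0,0,0.15,0,0,0,1],[0,0,0.1,0,0,0,1],[0,0,0,0,0,0,1]]]'| grep -E 'pos|contact'
```

```text
eef_pos: [0.5763, 0.1759, 0.131]
contact_force: [0.2, -1.9, 2.1]
eef_pos: [0.576, 0.1766, 0.1207]
contact_force: [-2.4, 1.2, 3.3]
```

```bash
python3 -m crank '[[[0,0,0.15,0,0,0,1],[0,0,0.12,0,0,0,1],[0,0,0.1,0,0,0,1],[0,0,0.05,0,0,0,1],[0,0,0,0,0,0,1]]]'| grep -E 'pos|contact'
python3 - <<'E'
from h import *
t=arm.snapshot("top");s=arm.snapshot("scene")
c=np.zeros((420,800,3),np.uint8);c[:320,:400]=cv2.resize(t[170:250,190:290],(400,320));c[:,400:]=cv2.resize(s[170:275,210:310],(400,420));cv2.imwrite("pics/c9.png",c)
print(arm.read_state()["eef_pos"],arm.read_state()["contact_force"])
E
```

```text
eef_pos: [0.5758, 0.1766, 0.1039]
contact_force: [-3.4, 0.5, 5.9]
[0.57575193 0.17660526 0.1039391 ] [-5.01088106  1.87350262  6.34646492]
```

View pics/c9.png

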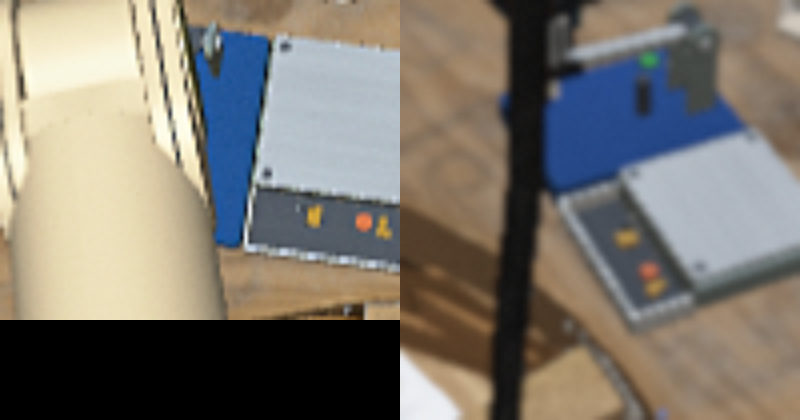

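The fingertips are on the pad at 104 mm with about 6 N, which is mid-RUN. The lever arm looks nearly level in the scene crop near (620,40), and the plate is clear. I'll hold it there, then hand in.

```bash
python3 -m crank '[[[0,0,0.02,0,0,0,1],[0,0,0,0,0,0,1],[0,0,0,0,0,0,1],[0,0,0,0,0,0,1],[0,0,0,0,0,0,1]]]'| grep -E 'pos|contact'
python3 -m crank '[[[0,0,0,0,0,0,1],[0,0,0,0,0,0,1],[0,0,0,0,0,0,1]]]'| grep -E 'pos|contact' && python3 -c "
from rig import arm
print(arm.job_done())"
```

```text
eef_pos: [0.5759, 0.1766, 0.1032]
contact_force: [-4.0, 1.4, 6.0]
eef_pos: [0.5758, 0.1766, 0.1032]
contact_force: [-3.2, 1.8, 5.1]
the job is handed in; nothing more can be done
None
```

I handed the job in with the offcuts in the trough (three seen clearly, the dark steel one only as a glint), the scraper upright on the bench, and the lever held mid-RUN (pad 103 mm, 5–6 N; pointer hidden from view); early on the gripper hit the bench's left side panel at about 70 N, and no verdict came back.

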